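# Clamp a plaster model for milling

## Task

Make the yellow plaster jaw model ready for milling: slide it along the plate of the model clamp, without lifting it, into the channel until it is home against the end stop. Then take the red-handled square driver out of its rack, fit its tip into the square socket of the clamp's cam screw and turn the screw clockwise to its stop, so that the jaw grips the model. Finally put the driver back upright and fully down in its free hole in the rack, and leave everything else where it stands.

Things in the scene. Friction and masses are not known exactly. Their poses are not given: they have to be found in the camera images.
- clamp: Model clamp, fixed: aluminium plate 146 x 146 mm (x -88 to +58, y -98 to +48 mm), top 14 mm above the origin, which lies on the worktop. Its channel runs along x, open to -x: the model is pushed in along +x, between the dark rail (+y side) and the white jaw pad (-y side), to the dark end stop. Rail and stop are 16 mm high.
- rail (a point): On the fixed rail's guiding face (y = +26 mm of the clamp), mid-length, at plate level. The face runs from x = -22 to +40 mm; before that, down to x = -49 mm, the rail flares outwards by 8 mm as a mouth.
- end_stop (a point): On the end stop's face (x = +40 mm of the clamp, square to x), at plate level.
- clamp_home (a point): Where the model's origin lies when it is home against the end stop and clamped against the rail: x +8, y +1, z +14 mm in the clamp's frame; axes as the clamp's.
- clamp_pad: White nylon jaw pad, 40 mm long with a 16 mm flared nose, top 15 mm above the plate. Origin: middle of its face, on the plate; at x +8, y -29 mm of the clamp when open. Moves 6 mm towards the rail per rad of the cam screw; sprung (4 N per mm, at most 3.5 mm), so the grip builds up gently to about 10 N at the stop.
- clamp_cam (a joint): Angle of the captive cam screw: 0 open, 1.2 rad at its stop; grows as the screw turns clockwise seen from above. It needs about 0.12 to 0.2 N m and stays where it is left. The pad reaches a model that lies on the rail at about 0.75 to 0.85 rad.
- socket_mouth (a point): Centre of the mouth of the square socket in the screw's 30 mm steel head, 40 mm above the worktop, flush in a dark blue housing 46 x 46 mm; turns with the screw, z up. Socket 13 x 13 mm, 12 mm deep, sides along this point's x and y, 2 mm chamfer all round its mouth. A red dot on the head lies towards -x.
- socket_floor (a point): Centre of the socket's floor, 12 mm below its mouth; turns with the screw.
- model: Yellow plaster jaw model, 0.11 kg, 50 x 64 x 27 mm, teeth up, origin under its base. The solid base is 14 mm high: flat heel at x = +25 (54 mm wide), flat front at x = -25 (38 mm wide), sides bulging to y = +-32 mm at x = -2.5. It starts on the plate before the channel, 52 to 64 mm short of home, its x (heel) towards the rail, so nearly along the clamp's y.
- driver: Driver, red eight-sided handle, 0.2 kg, 100 mm long. Origin at its tip, z up the axis. Shank 12 x 12 mm square (sides along x and y) from 0 to 40 mm, small bevel at the tip; collar 29 mm from 40 to 46; handle 26 mm across flats from 46 to 100, flats square to x, y and every 45 degrees. Hangs upright in one of the rack holes, turned any way, collar on the rack, tip 8 mm above the worktop.
- driver_grip (a point): Point on the driver's axis, 80 mm above the tip: a good place to grasp the handle across two flats.
- rack: Light grey sheet rack, fixed to the worktop, 132 x 70 mm, 48 mm high; origin under its middle. Two holes of 20 mm, chamfered, through its top (and through a guide plate 14 to 18 mm above the worktop), at x = -32 and x = +32 mm.
- hole_near (a point): Centre of the hole at the rack's -x end, at the level of its top, 48 mm above the worktop.
- hole_far (a point): Centre of the hole at the rack's +x end, at the level of its top, 48 mm above the worktop.
- small_driver: Driver of the same shape with a black handle and a thin shank, 8 x 8 mm: too small for the socket. It stands in the other hole; leave it there.
- white_model: White plaster jaw model, a bystander, 50 x 64 x 27 mm, origin under its base.
- cup: Small orange mixing cup, a bystander, 44 mm wide, 38 mm high, origin under its base.
- wax: Dark red wax block, a bystander, 30 x 62 x 14 mm, origin under its base.

How it is judged (in metres and radians):
On the way, in this order (a step that is already met when the one before it is completed fails the run):
1. the model is home: within 3 mm of touching the end stop (x of model in the frame of clamp above 0.005 m), for 0.2 s.
2. with the red driver's tip in the socket, the screw is turned clockwise to its stop (within 0.15 rad) and the jaw grips the model with more than 3 N (value of joint clamp_cam above 1.05 rad and distance between driver and socket_floor below 0.008 m and contact force between clamp_pad and model above 3 N), for 0.2 s.
At the end, for the whole second after the job is handed in: The model lies within 3 mm of the end stop, its heel flat along the rail (within 0.06 rad), gripped by the jaw with more than 3 N; the cam screw stands within 0.15 rad of its stop; the red driver stands upright and at rest in a rack hole, its collar down on the rack (within 4 mm) (x of model in the frame of clamp above 0.005 m and angle between the x axis of model and the y axis of clamp, either way round below 0.06 rad and value of joint clamp_cam above 1.05 rad and contact force between clamp_pad and model above 3 N and (horizontal distance between driver and hole_near below 0.005 m or horizontal distance between driver and hole_far below 0.005 m) and height (world z) of driver below 0.012 m and angle between driver's own z axis and vertical below 0.1 rad and linear speed of driver below 0.02 m/s and linear speed of model below 0.01 m/s); the robot touches nothing.
It fails at once if the model is lifted more than 10 mm off the plate or tipped (z of model in the frame of clamp above 0.024 m or angle between model's own z axis and vertical above 0.2 rad).
It fails at once if the black driver is moved more than 20 mm (distance of small_driver from where it was at the start of the episode above 0.02 m).
It fails at once if a bystander is moved more than 20 mm (distance of any of white_model, cup, wax from where it was at the start of the episode above 0.02 m).
It also fails if it takes over 61 s, if anything falls off the work surface, if the arm or the gripper's body presses on something with over 40 N, if the wrist force passes 120 N, or if a joint passes its speed limit or range.

## Robot

A 6-joint arm with a two-finger parallel gripper is mounted at the origin on a cart in front of the work surface, level with it; the furniture and walls round the work are solid. World frame = base frame: x ahead of the robot, y to its left, z up, the work surface at z = 0. Lengths are in mm, angles in degrees, forces in N, time in s.
With the tool pointing down it reaches from about 350 to 850 mm from the base axis. Payload 8.1 kg.
Tool frame: the origin (TCP) lies midway between the tips of the shut fingers; the grasp point (between the pads) lies 19 mm behind it; z points along the fingers, y is the line along which they close (so a half turn about z gives the same grasp; the last joint's range is limited). The gripper opens to 85 mm and grips with 20 to 120 N. Pads are 22 mm wide; open, the fingers measure 114 mm over their backs; the gripper's body (76 mm by 85 mm) begins 54 mm behind the grasp point. The pads swing forward as they close: fully open they stand 13 mm farther back than shut.
Start: joints at [64.95, 7.471, 85.268, -0, 87.261, -4.893], TCP at [206.732, 563.265, 231.292] pointing down, gripper open.
Joint ranges: [-169.43, 169.43], [-51.17, 129.36], [1.28, 143.12], [-76.62, 256.62], [0, 156.53], [-152.29, 152.29]. Speed limits (degrees/s): [136.94, 136.94, 159.86, 180, 180, 180].

## Interface

Orientations are given as [roll, pitch, yaw] about the fixed x, y, z axes, in that order (R = Rz(yaw) Ry(pitch) Rx(roll)).
In Python, from bench import r, camrig, sensors, hand_in gives the robot as it stands (r), with the cameras (camrig), the job as plain functions and the readings (sensors).
- The arm moves only by the shell command python3 steer.py 'ROWS' [FORCE]. ROWS is a JSON list of rows, 1 to 8 of them, each an object with the fields drx, dry, drz (a rotation vector in degrees), tx, ty, tz (the shift in mm), finger_gap (the finger opening in mm); a field left out counts as zero (the opening has to be given); each row is the pose to reach, as a shift and turn from the pose commanded when the command began, along the tool's axes at that moment; what a row does not reach only later rows make up. A row lasts 1/8 s, in which the tool goes at most 62.5 mm and 10.7 degrees, less where a joint would pass 70% of its speed; a pose out of reach is approached as far as the arm can. The fingers move at their own pace and stop on an object; FORCE is the grip in N (left out, the last holds). Time passes only in rows, so rows that do not move let the fingers close. It prints the time, the measured TCP pose, the force, the opening and the grip force at its end. Input that does not fit is refused with a message, and nothing moves.
- sensors.sense(): the state, without advancing time (a new reading comes with each control period).
- camrig.snapshot(name): name is "scene" or "top" or "wrist"; returns a dict with "pixels" (400x640x3 uint8, blue, green, red), "fx", "fy", "cx", "cy" (pixels), "pose" (4x4, takes a point from camera to world coordinates). Camera axes: x right, y up, looking along -z (the intrinsics and any distortion apply to the point x, -y, -z); pixel columns grow to the right and rows downward; lengths in mm; the calibration is good to about 2 mm. A picture is of the moment at which its call begins. There is no depth.
- hand_in(): hands the job in; it is judged then, once.
The state is a dict: "time": time; "joint_pos": joint angles; "qd": joint speeds; "joint_efforts": joint torques, N m; "tool_pos": TCP position; "tcp_rot": TCP orientation; "ft_force": force on the tool from outside, world axes, zero at the start; "wrist_torque": the same for the moment, N m; "finger_gap": finger opening in mm; "grip_force": force on a finger pad.
Only numpy, scipy, OpenCV 4.12 (cv2) and the standard library are available. Lean on these libraries where they do the work, as an engineer would, in place of code of your own. Each camera call takes 0.05 s, during which the arm holds its last target. There are 200 camera calls.

## Working session

There is one attempt and no reset: what is moved stays moved. The work goes in short steps, Python scripts to look and compute and a shell command to move; the robot and the scene stay as the last step left them, time stands still between calls to the robot, and variables do not carry over. Pictures are saved under pics/ and viewed, at most 10 in all, crops included, and the job is handed in when it is done.

```bash
ls; mkdir -p pics
python3 - <<'E'
from bench import r, camrig, sensors, hand_in
import cv2,pickle
d={}
for n in("scene","top","wrist"):
    s=camrig.snapshot(n);d[n]=s;cv2.imwrite(f"pics/{n}0.png",s["pixels"])
    print(n,s["fx"],s["fy"],s["cx"],s["cy"],s["pose"],[k for k in s])
pickle.dump(d,open("s0.pkl","wb"));print(sensors.sense())
E
```

```text
bench.py
pics
steer.py
scene 409.25775953827383 409.25775953827383 322.5457805424981 203.05856590738463 [[ 4.16740430e-01  5.08688724e-01 -7.53367902e-01 -3.19558820e+02]
 [-9.08820644e-01  2.15559459e-01 -3.57182247e-01 -5.08845253e+02]
 [-1.92990044e-02  8.33528585e-01  5.52139156e-01  7.29777724e+02]
 [ 0.00000000e+00  0.00000000e+00  0.00000000e+00  1.00000000e+00]] ['pixels', 'fx', 'fy', 'cx', 'cy', 'pose']
top 466.3210509200169 466.3210509200169 310.7397902301631 201.94872490627705 [[ 2.38913816e-02  9.97531449e-01 -6.60318927e-02  4.88806094e+02]
 [-9.99506015e-01  2.51832981e-02  1.88023126e-02 -5.60944600e+01]
 [ 2.04187989e-02  6.55500607e-02  9.97640347e-01  1.23605547e+03]
 [ 0.00000000e+00  0.00000000e+00  0.00000000e+00  1.00000000e+00]] ['pixels', 'fx', 'fy', 'cx', 'cy', 'pose']
wrist 313.041332678552 313.041332678552 321.5617919984067 200.19225796375065 [[ 3.44331879e-01 -9.02470866e-01 -2.58808604e-01  1.40090481e+02]
 [ 9.38846732e-01  3.30537724e-01  9.64967677e-02  5.87968611e+02]
 [-1.53951480e-03 -2.76208525e-01  9.61096499e-01  3.71814423e+02]
 [ 0.00000000e+00  0.00000000e+00  0.00000000e+00  1.00000000e+00]] ['pixels', 'fx', 'fy', 'cx', 'cy', 'pose']
{'time': 0.15, 'joint_pos': array([ 6.49498844e+01,  7.50534926e+00,  8.53149134e+01, -8.49002696e-04,
        8.72616876e+01, -4.89329309e+00]), 'qd': array([-0.08005987, -0.1186634 , -0.17652242,  0.08667083, -0.00669329,
        0.00635623]), 'joint_efforts': array([ 7.25807331e-04, -5.70056355e+01, -5.01165712e+01, -1.35138898e-04,
        9.37274279e-03,  4.22550272e-05]), 'tool_pos': array([206.56160705, 562.87309522, 230.4838452 ]), 'tcp_rot': array([-1.79918276e+02, -6.14548789e-03,  1.59843214e+02]), 'ft_force': array([-0.45330596,  0.19138468,  0.18624604]), 'wrist_torque': array([-0.05407217,  0.0234257 ,  0.00273625]), 'grip_force': 0.0, 'finger_gap': 85.41923901131561}
```

View pics/top0.png

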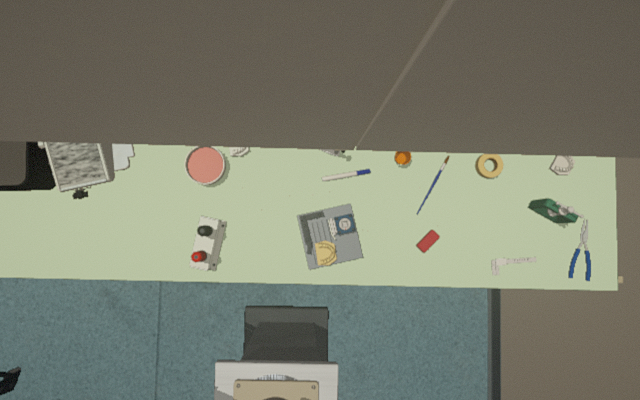

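View pics/scene0.png

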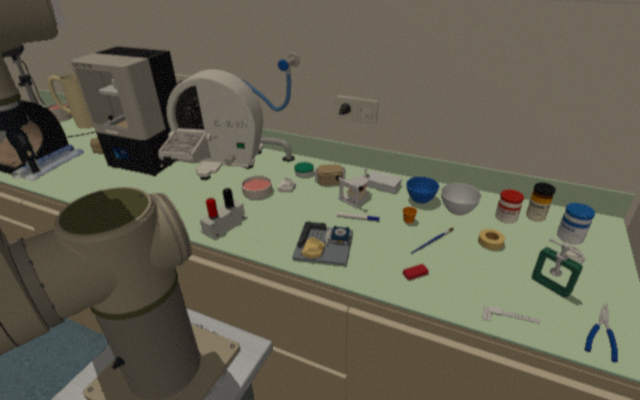

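The top view shows the rack at about (207,243), with red at (199,256) and black at (205,231). The clamp is at about (330,237), with the yellow model at (325,253). In the scene view the drivers are at (212,208) and (228,198), and the clamp is at (324,243).

```bash
cat > h.py <<'E'
import numpy as np,cv2,pickle
from scipy.spatial.transform import Rotation as R
def ray(s,u,v):
    d=np.array([(u-s["cx"])/s["fx"],-(v-s["cy"])/s["fy"],-1.]);P=s["pose"]
    return P[:3,3],P[:3,:3]@d
def plane(s,u,v,z):
    o,d=ray(s,u,v);return (o+d*(z-o[2])/d[2]).round(1)
def tri(obs):
    A=np.zeros((3,3));b=np.zeros(3)
    for s,u,v in obs:
        o,d=ray(s,u,v);d/=np.linalg.norm(d);M=np.eye(3)-np.outer(d,d);A+=M;b+=M@o
    return np.linalg.solve(A,b).round(1)
def proj(s,p):
    q=s["pose"][:3,:3].T@(np.asarray(p,float)-s["pose"][:3,3]);return np.array([s["cx"]+s["fx"]*q[0]/-q[2],s["cy"]+s["fy"]*q[1]/q[2]]).round(1)
def delta(sn,xyz,rpy):  # shift/turn in tool axes
    T=R.from_euler('xyz',sn['tcp_rot'],degrees=True)
    return T.inv().apply(np.array(xyz)-sn['tool_pos']).round(1),(T.inv()*R.from_euler('xyz',rpy,degrees=True)).as_rotvec(degrees=True).round(1)
E
python3 - <<'E'
from h import *
d=pickle.load(open("s0.pkl","rb"));t=d["top"]
p=t["pixels"][195:285,185:375];cv2.imwrite("pics/c1.png",cv2.resize(p,None,fx=4.2,fy=4.2,interpolation=cv2.INTER_CUBIC))
for u,v,z in[(199,256,105),(205,231,105),(330,237,14),(325,253,20),(345,225,40)]:print(plane(t,u,v,z))
E
```

```text
[426.9 187.8 105. ]
[487.1 175.7 105. ]
[ 479.1 -131.7   14. ]
[ 437.4 -119.2   20. ]
[ 510.9 -168.    40. ]
```

View pics/c1.png

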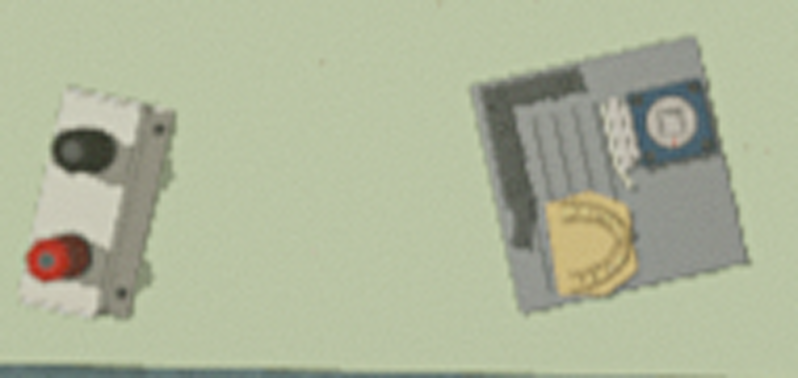

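```bash
python3 steer.py '[{"tx": -84,"ty": -71,"finger_gap": 85},{"tx": -168,"ty": -142,"tz": 10,"finger_gap": 85},{"tx": -252,"ty": -213,"tz": 20,"finger_gap": 85},{"tx": -336,"ty": -285,"tz": 30,"finger_gap": 85},{"tx": -336,"ty": -285,"tz": 30,"finger_gap": 85},{"tx": -336,"ty": -285,"tz": 30,"finger_gap": 85},{"tx": -336,"ty": -285,"tz": 30,"finger_gap": 85}]'
cat > snap.py <<'E'
from bench import r, camrig, sensors, hand_in
from h import *
import sys
s=camrig.snapshot("wrist");n=sys.argv[1];s["sense"]=sensors.sense();pickle.dump(s,open(n+".pkl","wb"));cv2.imwrite(f"pics/{n}.png",s["pixels"])
print(s["sense"]["time"],s["sense"]["tool_pos"],s["sense"]["tcp_rot"],s["sense"]["joint_pos"].round(1))
E
python3 snap.py w1
```

```text
time: 1.02
tool_pos: [422.4, 181.8, 201.5]
tcp_rot: [180.0, 0.0, 159.9]
ft_force: [0.3, 1.5, -0.4]
finger_gap: 85.0
grip_force: 0.0
1.075 [425.24500846 175.2240309  200.70132634] [-1.79788079e+02  1.49499921e-01  1.59583564e+02] [ 16.2 -13.8 109.   -0.3  84.9 -53.4]
```

View pics/w1.png

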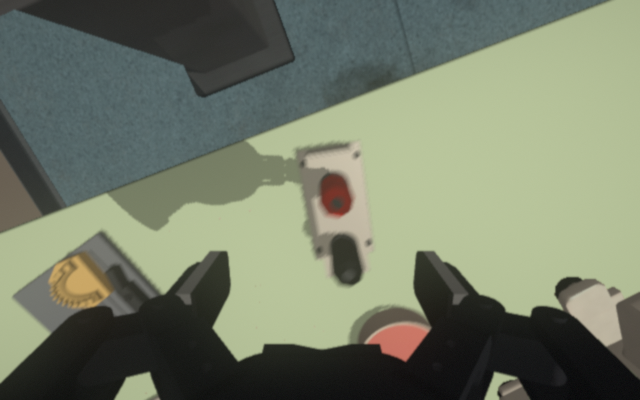

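The wrist view shows the rack centred at about (336,200), the red handle top at (337,203) and the black one at (347,272). The clamp is at the lower left, with the yellow model at (82,280).

Run:
```python
from h import *
d=pickle.load(open("s0.pkl","rb"));t=d["top"];w=pickle.load(open("w1.pkl","rb"));s=d["scene"]
print("red",tri([(t,195.9,256.9),(w,337,203)]),tri([(t,195.9,256.9),(s,211,200)]))
print("black",tri([(t,185+72/4.2,195+150/4.2),(w,347,272)]))
for u,v in[(302,152),(357,145),(371,242),(319,250)]:print(plane(w,u,v,48))
for u,v in[(470,88),(693,38),(748,263),(527,312)]:print(plane(t,185+u/4.2,195+v/4.2,14))
print(delta(w["sense"],[440,-135,200],[180,0,194]))
```

```text
red [424.9 194.1 110.1] [425.1 194.4 103.9]
black [487.3 182.1 104.9]
[385.  176.6  48. ]
[396.6 227.1  48. ]
[494.6 209.7  48. ]
[484.7 156.8  48. ]
[532.  -43.8  14. ]
[ 566.8 -182.5   14. ]
[ 427.4 -219.4   14. ]
[394.1 -82.6  14. ]
(array([-122. , -285.6,    2.1]), array([ -0.3,   0.1, -34.4]))
```

```bash
python3 steer.py '[{"drz": -8,"tx": -20,"ty": -50,"finger_gap": 0},{"drz": -16,"tx": -45,"ty": -100,"finger_gap": 0},{"drz": -24,"tx": -70,"ty": -160,"finger_gap": 0},{"drz": -34,"tx": -95,"ty": -220,"finger_gap": 0},{"drz": -34,"tx": -122,"ty": -275,"tz": 2,"finger_gap": 0},{"drz": -34,"tx": -122,"ty": -286,"tz": 2,"finger_gap": 0},{"drz": -34,"tx": -122,"ty": -286,"tz": 2,"finger_gap": 0},{"drz": -34,"tx": -122,"ty": -286,"tz": 2,"finger_gap": 0}]'; python3 snap.py w2
python3 - <<'E'
from h import *
p=cv2.imread("pics/w2.png")[40:330,160:480];cv2.imwrite("pics/w2c.png",cv2.resize(p,None,fx=2,fy=2,interpolation=cv2.INTER_CUBIC))
E
```

```text
time: 2.08
tool_pos: [437.7, -126.1, 199.4]
tcp_rot: [180.0, -0.0, -166.2]
ft_force: [-0.3, -0.4, -0.3]
finger_gap: -0.1
grip_force: 0.0
2.125 [ 437.85322753 -125.82039548  199.53019241] [ 1.79968918e+02 -2.97501908e-03 -1.66111093e+02] [ -22.5  -14.6  109.7    0.    84.9 -126.4]
```

View pics/w2c.png

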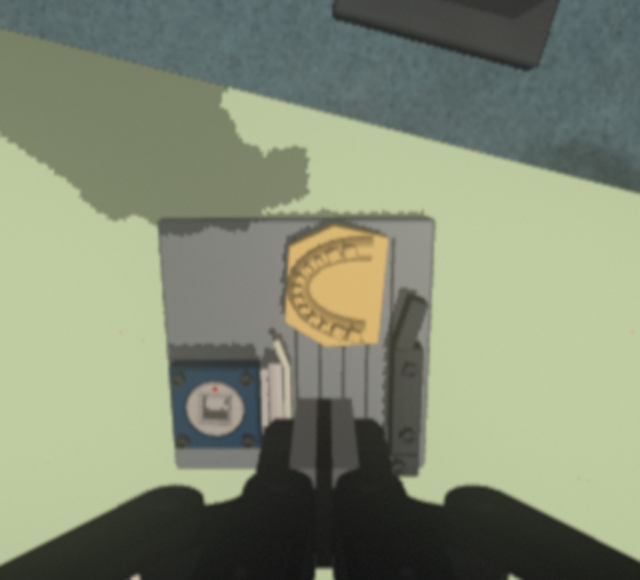

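The view shows the plate, with the model at (335,285) ahead of the channel, its heel on the right towards the rail. The socket is at (216,407) with the red dot at (214,388). All are crop pixels, scale 2, offset (160,40).

Run:
```python
from h import *
d=pickle.load(open("s0.pkl","rb"));t=d["top"];w=pickle.load(open("w2.pkl","rb"))
c=lambda u,v:(160+u/2,40+v/2)
P=np.array([plane(w,*c(u,v),14) for u,v in[(434,218),(159,218),(178,468)]]);print(P)
K=np.array([[-88,48],[-88,-98],[58,-98.]])
T=np.array([plane(t,185+u/4.2,195+v/4.2,14) for u,v in[(527,312),(748,263),(693,38),(470,88)]]);KT=np.array([[-88,48],[-88,-98],[58,-98.],[58,48]])
def fit(K,P):
    a=(K-K.mean(0));b=P[:,:2]-P[:,:2].mean(0);th=np.arctan2((a[:,0]*b[:,1]-a[:,1]*b[:,0]).sum(),(a*b).sum())
    Rm=np.array([[np.cos(th),-np.sin(th)],[np.sin(th),np.cos(th)]]);o=P[:,:2].mean(0)-Rm@K.mean(0);print("yaw",np.degrees(th),"o",o,"res",(K@Rm.T+o-P[:,:2]).round(1).tolist());return Rm,o
fit(KT,T);Rm,o=fit(K,P)
cl=lambda p:((p[:2]-o)@Rm).round(1)
for n,u,v,z in[("heelT",389,238,28),("heelB",377,343,28),("bulgeT",335,223,28),("bulgeB",325,346,28),("frT",288,240,28),("frB",286,320,28),("sock",216,407,40),("dot",214,388,40),("railkink",392,345,30),("railmouth",408,290,30)]:
    p=plane(w,*c(u,v),z);print(n,p,cl(p))
print("sock tri",tri([(w,*c(216,407)),(t,185+671/4.2,195+124/4.2)]), "model c",tri([(w,*c(330,285)),(t,185+590/4.2,195+245/4.2)]))
```

```text
[[ 392.7  -76.8   14. ]
 [ 426.9 -215.4   14. ]
 [ 567.3 -180.1   14. ]]
yaw 14.58120599807614 o [ 488.29807904 -104.10392617] res [[-3.1, 2.8], [0.4, -1.7], [2.3, -1.8], [0.3, 0.8]]
yaw 14.188651236705677 o [488.34106976 -99.96376247] res [[-1.4, 1.8], [0.1, -1.1], [1.3, -0.7]]
heelT [406.7 -98.6  28. ] [-78.8  21.3]
heelB [461.5 -90.   28. ] [-23.6  16.2]
bulgeT [ 405.9 -126.8   28. ] [-86.5  -5.8]
bulgeB [ 469.7 -116.1   28. ] [-22.  -11.1]
frT [ 419.8 -147.6   28. ] [-78.1 -29.4]
frB [ 460.7 -139.2   28. ] [-36.4 -31.3]
sock [ 511.8 -164.2   40. ] [  7. -68.]
dot [ 501.7 -167.2   40. ] [ -3.5 -68.5]
railkink [460.1 -82.4  30. ] [-23.1  24. ]
railmouth [429.7 -82.4  30. ] [-52.5  31.4]
sock tri [ 512.1 -165.8   39.9] model c [ 437.2 -120.8   26.6]
```

```bash
cat >> h.py <<'E'
O=np.array([488.3,-101.5]);YC=14.3
def W(x,y,z):
    a=np.radians(YC);return np.array([O[0]+np.cos(a)*x-np.sin(a)*y,O[1]+np.sin(a)*x+np.cos(a)*y,z])
def C(p):
    a=np.radians(YC);d=np.asarray(p)[:2]-O;return np.array([np.cos(a)*d[0]+np.sin(a)*d[1],-np.sin(a)*d[0]+np.cos(a)*d[1]]).round(1)
E
python3 - <<'E'
from h import *
from bench import r, camrig, sensors, hand_in
print(delta(sensors.sense(),W(-112,-7,19),[180,0,194.3]), W(-112,-7,19))
E
```

```text
(array([ 57.1,   3.6, 180.5]), array([ 0. , -0. , -0.4])) [ 381.49923117 -135.94699954   19.        ]
```

```bash
python3 steer.py '[{"drz": -0.4,"tx": 57,"ty": 4,"tz": 10,"finger_gap": 0},{"drz": -0.4,"tx": 57,"ty": 4,"tz": 60,"finger_gap": 0},{"drz": -0.4,"tx": 57,"ty": 4,"tz": 110,"finger_gap": 0},{"drz": -0.4,"tx": 57,"ty": 4,"tz": 155,"finger_gap": 0},{"drz": -0.4,"tx": 57,"ty": 4,"tz": 178,"finger_gap": 0},{"drz": -0.4,"tx": 57,"ty": 4,"tz": 180,"finger_gap": 0},{"drz": -0.4,"tx": 57,"ty": 4,"tz": 180,"finger_gap": 0}]'; python3 steer.py '[{"tx": -8,"ty": 1,"finger_gap": 0},{"tx": -16,"ty": 2,"finger_gap": 0},{"tx": -24,"ty": 3,"finger_gap": 0},{"tx": -32,"ty": 4,"finger_gap": 0},{"tx": -40,"ty": 5,"finger_gap": 0},{"tx": -48,"ty": 6,"finger_gap": 0},{"tx": -48,"ty": 6,"finger_gap": 0}]'; python3 snap.py w3;  python3 - <<'E'
from h import *
w=pickle.load(open("w3.pkl","rb"));print(C(w["sense"]["tool_pos"]),w["sense"]["ft_force"])
p=w["pixels"][150:400,180:480];cv2.imwrite("pics/w3c.png",cv2.resize(p,None,fx=2,fy=2,interpolation=cv2.INTER_CUBIC))
E
```

```text
time: 3.0
tool_pos: [382.3, -136.3, 20.6]
tcp_rot: [-180.0, 0.0, -165.7]
ft_force: [-0.0, -0.2, 0.3]
finger_gap: -0.3
grip_force: 0.0
time: 3.88
tool_pos: [427.3, -118.8, 19.7]
tcp_rot: [-180.0, 0.0, -165.7]
ft_force: [-0.4, -0.1, -0.3]
finger_gap: 0.0
grip_force: 0.0
3.925 [ 426.95536577 -118.89554913   19.64047319] [-1.79994067e+02  1.75869410e-02 -1.65732905e+02] [ -22.2   -4.3  120.8    0.    63.5 -126.5]
[-63.7  -1.7] [-0.87097636 -0.37986281  0.71057238]
```

```bash
python3 steer.py '[{"tx": -6,"finger_gap": 0},{"tx": -12,"finger_gap": 0},{"tx": -18,"finger_gap": 0},{"tx": -22,"finger_gap": 0},{"tx": -22,"finger_gap": 0}]'|grep -E "pos|force"; python3 steer.py '[{"tx": -3,"finger_gap": 0},{"tx": -3,"finger_gap": 0}]'|grep -E "pos|force";python3 - <<'E'
from h import *
from bench import r, camrig, sensors, hand_in
d={n:camrig.snapshot(n) for n in("top","scene")};s=sensors.sense();print(C(s["tool_pos"]))
pickle.dump(d,open("s4.pkl","wb"))
a=cv2.resize(d["top"]["pixels"][195:285,285:375],None,fx=4.4,fy=4.4,interpolation=cv2.INTER_CUBIC)
b=cv2.resize(d["scene"]["pixels"][205:285,280:370],None,fx=4.4,fy=4.4,interpolation=cv2.INTER_CUBIC)
b=cv2.copyMakeBorder(b,0,a.shape[0]-b.shape[0],0,0,cv2.BORDER_CONSTANT);cv2.imwrite("pics/s4.png",np.hstack([a,b]))
E
```

```text
tool_pos: [448.3, -113.5, 19.7]
ft_force: [-0.0, 0.0, -0.5]
grip_force: 0.0
tool_pos: [450.9, -112.8, 19.7]
ft_force: [0.4, -0.7, 0.0]
grip_force: 0.0
[-39.1  -1.7]
```

View pics/s4.png

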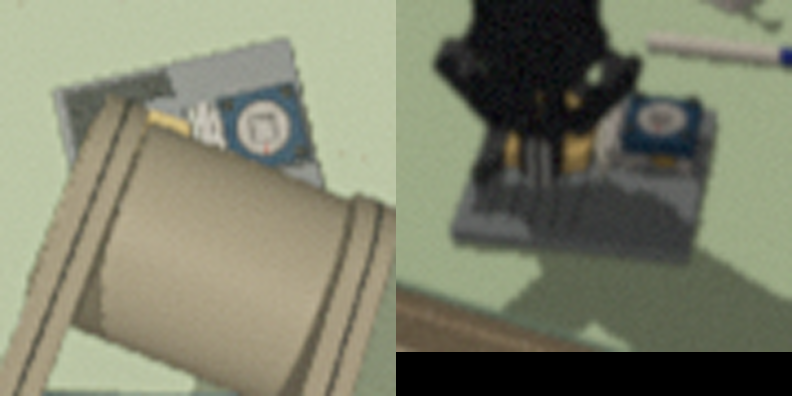

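The top view shows the model's yellow front edge at (168,122) inside the channel beside the pad. The scene view shows the fingers at (540,160) pushing it squarely.

```bash
for i in 1 2; do python3 steer.py '[{"tx": -2,"finger_gap": 0},{"tx": -2,"finger_gap": 0},{"tx": -2,"finger_gap": 0}]'|grep -E "pos|ft"; done; python3 steer.py '[{"tx": -1,"finger_gap": 0},{"tx": -1,"finger_gap": 0}]'|grep -E "pos|ft"
```

```text
tool_pos: [452.8, -112.3, 19.7]
ft_force: [-0.8, -0.3, 0.4]
tool_pos: [454.8, -111.8, 19.7]
ft_force: [-0.1, 0.4, -0.6]
tool_pos: [455.7, -111.6, 19.6]
ft_force: [-0.6, -0.5, 0.9]
```

```bash
python3 steer.py '[{"tx": -1,"finger_gap": 0},{"tx": -1,"finger_gap": 0}]'|grep -E "pos|ft"; python3 steer.py '[{"tx": -1,"finger_gap": 0},{"tx": -1,"finger_gap": 0}]'|grep -E "pos|ft"; python3 steer.py '[{"tx": -0.8,"finger_gap": 0},{"tx": -0.8,"finger_gap": 0}]'|grep -E "pos|ft"
```

```text
tool_pos: [456.7, -111.3, 19.7]
ft_force: [0.2, 0.1, -0.2]
tool_pos: [457.1, -111.2, 19.5]
ft_force: [-5.7, -1.5, 2.7]
tool_pos: [457.2, -111.1, 19.4]
ft_force: [-7.7, -2.7, 5.3]
```

```bash
python3 steer.py '[{"tx": 10,"finger_gap": 0},{"tx": 20,"tz": -40,"finger_gap": 0},{"tx": 20,"tz": -95,"finger_gap": 0},{"tx": -20,"ty": 15,"tz": -150,"finger_gap": 0},{"tx": -70,"ty": 29,"tz": -180,"finger_gap": 0},{"tx": -72,"ty": 29,"tz": -180,"finger_gap": 0},{"tx": -72,"ty": 29,"tz": -180,"finger_gap": 0}]'|grep -E "pos|rot"; python3 snap.py w5
python3 - <<'E'
from h import *
w=pickle.load(open("w5.pkl","rb"));print(C(w["sense"]["tool_pos"]))
p=w["pixels"][90:350,160:480];cv2.imwrite("pics/w5c.png",cv2.resize(p,None,fx=2.3,fy=2.3,interpolation=cv2.INTER_CUBIC))
E
```

```text
tool_pos: [520.7, -64.9, 199.1]
tcp_rot: [180.0, -0.0, -165.7]
7.575 [519.85531078 -65.15566909 198.3175137 ] [ 1.79950835e+02 -1.08125208e-01 -1.65743271e+02] [ -12.7   -3.2   99.7   -0.    83.7 -117. ]
[39.6 27.4]
```

View pics/w5c.png

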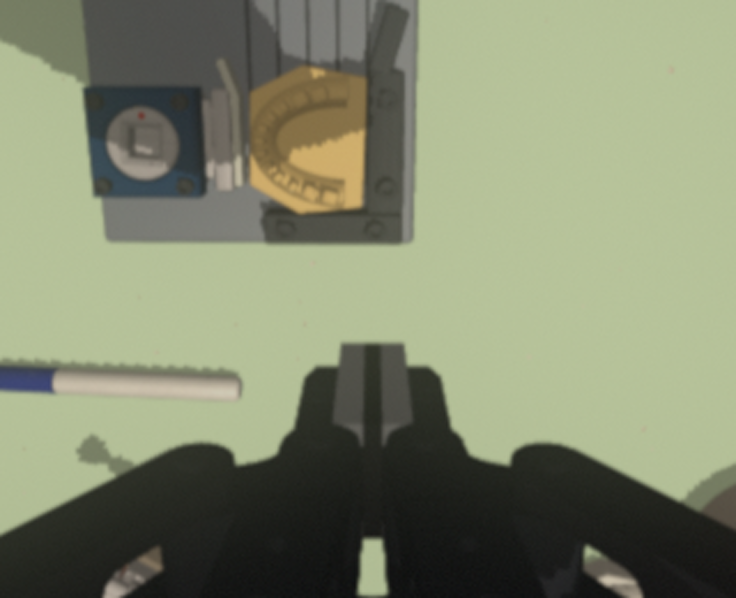

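The model sits home: its vertex at (303,213) touches the stop, and its heel is flush along the rail at x≈366. The cam head is at (142,143) with the dot at (141,116), both in crop pixels.

Run:
```python
from h import *
d=pickle.load(open("s0.pkl","rb"));t=d["top"];w2=pickle.load(open("w2.pkl","rb"));w5=pickle.load(open("w5.pkl","rb"))
def disc(s,u,v,k):
    p=s["pixels"];x0,y0=int(u-k),int(v-k);q=cv2.resize(p[y0:y0+2*k+1,x0:x0+2*k+1],None,fx=8,fy=8,interpolation=cv2.INTER_CUBIC).astype(int)
    m=((q[...,0]-q[...,2])<20).astype(np.uint8)
    n,l,st,ce=cv2.connectedComponentsWithStats(m);c=l[q.shape[0]//2,q.shape[1]//2]
    if c==0:c=1+np.argmax(st[1:,4])
    cn=max(cv2.findContours((l==c).astype(np.uint8),0,1)[0],key=cv2.contourArea);e=cv2.fitEllipse(cv2.convexHull(cn))
    f=lambda z:(z+.5)/8-.5
    return x0+f(e[0][0]),y0+f(e[0][1]),np.array(e[1])/8
obs=[]
for n,s,u,v,k in[("top",t,185+671/4.2,195+124/4.2,6),("w2",w2,160+216/2,40+407/2,19),("w5",w5,160+142/2.3,90+143/2.3,20)]:
    a,b,e=disc(s,u,v,k);obs.append((s,a,b));print(n,a,b,e,plane(s,a,b,40),C(plane(s,a,b,40)))
print(tri(obs),tri(obs[1:]))
for s in(w2,w5):
    q=s["sense"];T=R.from_euler('xyz',q['tcp_rot'],degrees=True);print([proj(s,q['tool_pos']+T.apply([x,y,0])) for x,y in((11,0),(11,-14.5),(11,14.5))])
```

```text
top 344.48979473114014 223.50655794143677 [13.35378075 13.67520237] [ 514.7 -166.6   40. ] [  9.5 -69.6]
w2 266.9975814819336 243.90518379211426 [28.93492889 31.37708282] [ 512.5 -165.1   40. ] [  7.7 -67.6]
w5 223.26583099365234 145.08371543884277 [45.34927368 53.03681946] [ 506.  -164.1   40. ] [  1.7 -65. ]
[ 511.7 -165.8   36.8] [ 504.9 -162.4   52.9]
[array([319.9, 237.9]), array([290.2, 237.9]), array([349.7, 237.9])]
[array([319.4, 235.2]), array([289.7, 235.1]), array([349.1, 235.2])]
```

Run:
```python
from h import *
from bench import r, camrig, sensors, hand_in
print(delta(sensors.sense(),[452,189,175],[180,0,169]))
```

```text
(array([  3.1, 263. ,  23.5]), array([ 0. , -0.1, 25.3]))
```

```bash
python3 steer.py '[{"drz": 6,"tx": 3,"ty": 50,"finger_gap": 50},{"drz": 12,"tx": 3,"ty": 105,"tz": 6,"finger_gap": 50},{"drz": 18,"tx": 3,"ty": 160,"tz": 12,"finger_gap": 50},{"drz": 24,"tx": 3,"ty": 215,"tz": 18,"finger_gap": 50},{"drz": 25.3,"tx": 3,"ty": 255,"tz": 23.5,"finger_gap": 50},{"drz": 25.3,"tx": 3,"ty": 263,"tz": 23.5,"finger_gap": 50},{"drz": 25.3,"tx": 3,"ty": 263,"tz": 23.5,"finger_gap": 50},{"drz": 25.3,"tx": 3,"ty": 263,"tz": 23.5,"finger_gap": 50}]'|grep -E "pos|rot"; python3 snap.py w6
python3 - <<'E'
from h import *
w=pickle.load(open("w6.pkl","rb"))
p=w["pixels"][100:260,220:420];cv2.imwrite("pics/w6c.png",cv2.resize(p,None,fx=3.7,fy=3.7,interpolation=cv2.INTER_CUBIC))
E
```

```text
tool_pos: [453.6, 187.7, 175.9]
tcp_rot: [-180.0, -0.0, 168.9]
8.625 [453.71204205 187.75138978 176.07911412] [-1.79980749e+02  3.31115528e-03  1.68852536e+02] [ 16.5  -7.7 106.3  -0.   81.5 -62.3]
```

View pics/w6c.png

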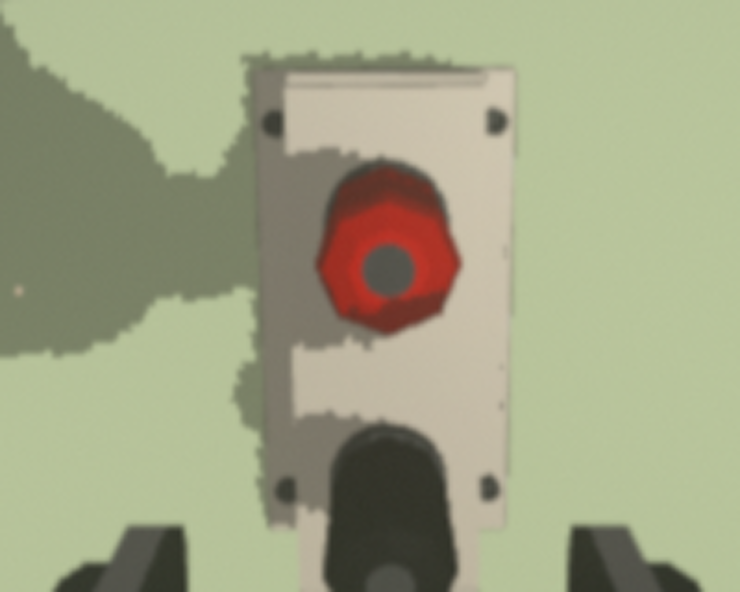

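Run:
```python
from h import *
from bench import r, camrig, sensors, hand_in
d=pickle.load(open("s0.pkl","rb"));t=d["top"];w=pickle.load(open("w6.pkl","rb"));w1=pickle.load(open("w1.pkl","rb"))
c=lambda u,v:(220+u/3.7-.4,100+v/3.7-.4)
o=(w,*c(389,266));print(plane(*o,108),tri([o,(t,195.9,256.9)]),tri([o,(w1,337,203)]))
for u,v in((272,124),(497,122),(489,488),(287,489)):print(plane(w,*c(u,v),48))
p=plane(*o,108)
q=w['sense'];T=R.from_euler('xyz',q['tcp_rot'],degrees=True);pc=p+T.apply([1.5,-1.2,0]);print("corr",pc)
print(delta(sensors.sense(),[pc[0],pc[1],150],[180,0,146.4]))
```

```text
[423.7 196.4 108. ] [424.6 196.  101.8] [419.3 196.2 130.2]
[397.7 174.8  48. ]
[407.1 225.3  48. ]
[494.9 208.6  48. ]
[485.4 159.1  48. ]
corr [421.99629896 195.51264287 108.0003165 ]
(array([32.6,  1.5, 26.1]), array([-0. ,  0. , 22.5]))
```

The red handle's top octagon is at (389,266), with vertices along the tool axes, so its flats are turned 22.5° from them. I'll grasp at yaw 146.4.

```bash
python3 steer.py '[{"drz": 8,"tx": 15,"ty": 1,"tz": 5,"finger_gap": 50},{"drz": 16,"tx": 32,"ty": 1.5,"tz": 20,"finger_gap": 50},{"drz": 22.5,"tx": 32,"ty": 1.5,"tz": 45,"finger_gap": 50},{"drz": 22.5,"tx": 32,"ty": 1.5,"tz": 75,"finger_gap": 50},{"drz": 22.5,"tx": 32,"ty": 1.5,"tz": 100,"finger_gap": 50},{"drz": 22.5,"tx": 32,"ty": 1.5,"tz": 107,"finger_gap": 50},{"drz": 22.5,"tx": 32,"ty": 1.5,"tz": 107,"finger_gap": 50}]' 60|grep -E "pos|rot|ft"; python3 steer.py '[{"finger_gap": 20},{"finger_gap": 20},{"finger_gap": 20},{"finger_gap": 20}]' 60
```

```text
tool_pos: [422.5, 196.1, 69.3]
tcp_rot: [-180.0, -0.0, 146.4]
ft_force: [0.9, 0.1, 0.0]
time: 10.0
tool_pos: [423.4, 196.9, 70.7]
tcp_rot: [179.9, 0.1, 146.5]
ft_force: [-0.8, -1.4, 5.6]
finger_gap: 25.2
grip_force: 59.6
```

```bash
python3 steer.py '[{"tz": -15,"finger_gap": 20},{"tz": -35,"finger_gap": 20},{"tz": -60,"finger_gap": 20},{"tz": -75,"finger_gap": 20},{"tz": -75,"finger_gap": 20}]' 110;  python3 - <<'E'
from h import *
from bench import r, camrig, sensors, hand_in
print(delta(sensors.sense(),[511.5,-166.3,125],[180,0,149.3]))
E
```

```text
time: 10.62
tool_pos: [423.2, 197.1, 145.7]
tcp_rot: [179.9, 0.1, 146.4]
ft_force: [-0.4, 0.6, -2.7]
finger_gap: 24.8
grip_force: 108.0
(array([-274.4, -254.1,   20.6]), array([ 0.1,  0.1, -2.9]))
```

```bash
python3 steer.py '[{"drz": -2.9,"tx": -40,"ty": -37,"finger_gap": 20},{"drz": -2.9,"tx": -88,"ty": -82,"finger_gap": 20},{"drz": -2.9,"tx": -136,"ty": -126,"finger_gap": 20},{"drz": -2.9,"tx": -184,"ty": -170,"finger_gap": 20},{"drz": -2.9,"tx": -232,"ty": -215,"finger_gap": 20},{"drz": -2.9,"tx": -265,"ty": -245,"tz": 10,"finger_gap": 20},{"drz": -2.9,"tx": -274,"ty": -254,"tz": 20,"finger_gap": 20},{"drz": -2.9,"tx": -274,"ty": -254,"tz": 20,"finger_gap": 20}]'|grep -E "pos|rot|gap"; python3 steer.py '[{"finger_gap": 20},{"finger_gap": 20}]'|grep -E "pos|rot|gap"; python3 snap.py w7
python3 - <<'E'
from h import *
from bench import r, camrig, sensors, hand_in
w=pickle.load(open("w7.pkl","rb"));t=camrig.snapshot("top");sc=camrig.snapshot("scene");pickle.dump((t,sc),open("s7.pkl","wb"))
g=lambda p,f:cv2.resize(p,None,fx=f,fy=f,interpolation=cv2.INTER_CUBIC)
a=g(w["pixels"][120:320,220:420],2.9)
b=g(sc["pixels"][185:265,305:375],2.9);c=g(t["pixels"][195:255,305:375],2.9)
col=np.vstack([b,c]);col=cv2.copyMakeBorder(col,0,a.shape[0]-col.shape[0],0,0,cv2.BORDER_CONSTANT);cv2.imwrite("pics/w7c.png",np.hstack([a,col]))
E
```

```text
tool_pos: [508.6, -166.3, 121.8]
tcp_rot: [-180.0, -0.3, 149.2]
finger_gap: 24.5
tool_pos: [510.4, -165.1, 124.6]
tcp_rot: [180.0, 0.0, 149.4]
finger_gap: 24.4
11.925 [ 510.50164031 -165.27015349  124.66547935] [1.79986803e+02 4.08003624e-02 1.49446865e+02] [-23.4   2.1 102.4   0.   75.5 -82.9]
```

View pics/w7c.png

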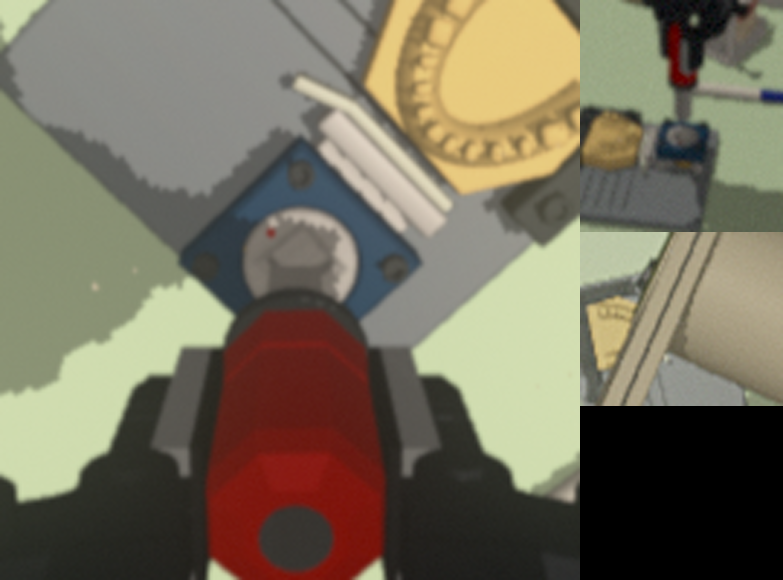

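The cam head is at (301,262) with its dot at (270,232). The shank tip overlaps the socket around (300,265). I'll zoom in to read the shank's orientation.

Run:
```python
from h import *
w=pickle.load(open("w7.pkl","rb"))
a=cv2.resize(w["pixels"][182:230,296:352],None,fx=12,fy=12,interpolation=cv2.INTER_CUBIC);a=cv2.convertScaleAbs(a,alpha=1.3,beta=-40);cv2.imwrite("pics/w7z.png",a)
q=w["sense"];T=R.from_euler('xyz',q['tcp_rot'],degrees=True)
for z in(62.7,84.7,96.7):print(z,proj(w,q['tool_pos']+T.apply([0,0,z])))
print([proj(w,q['tool_pos']+T.apply([x,y,62.7])).tolist() for x,y in((6,6),(6,-6),(8.5,0),(0,8.5),(0,-8.5))])
```

```text
62.7 [320.9 217.8]
84.7 [321.  208.2]
96.7 [321.  203.7]
[[329.7, 209.5], [312.1, 209.5], [320.9, 206.0], [333.2, 217.8], [308.6, 217.8]]
```

View pics/w7z.png

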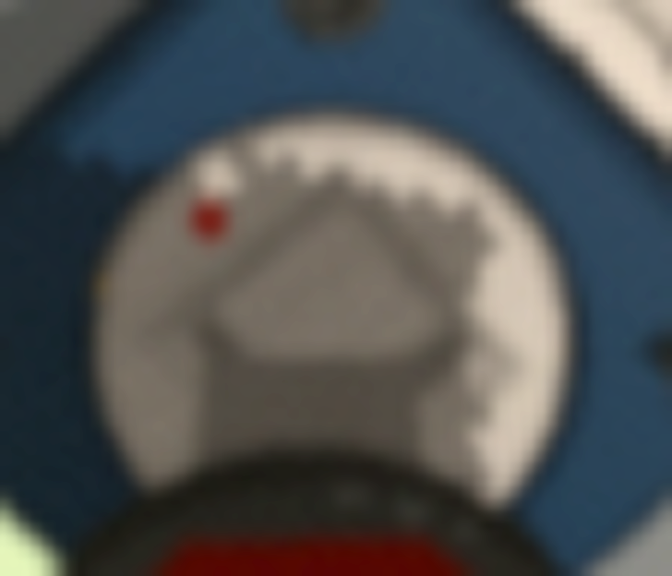

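Run:
```python
from h import *
w=pickle.load(open("w7.pkl","rb"))
q=w["sense"];T=R.from_euler('xyz',q['tcp_rot'],degrees=True)
p=plane(w,322.6,189.2,40);l=T.inv().apply(p-q['tool_pos']);print("head top in tool",l)
for u in((296+92/12-1.,296+570/12-1.)):print(T.inv().apply(plane(w,u,205,40)-q['tool_pos']).round(1))
d=l[:2]-[15,0];d=np.array([d[0],d[1],0]);pc=q['tool_pos']+T.apply(d);print("offset tool",d,"socket",pc,C(pc))
# raw estimate from fingertip-consistent other views
print(delta(q,[pc[0],pc[1],q['tool_pos'][2]],[180,0,104.3]))
```

```text
head top in tool [14.83824012  1.20904386 84.65521523]
[  2.6 -13.9  84.7]
[ 2.6 16.2 84.7]
offset tool [-0.16175988  1.20904386  0.        ] socket [ 511.25554289 -164.31120403  124.66587303] [  6.7 -66.5]
(array([-0.2,  1.2,  0. ]), array([ 0. ,  0. , 45.1]))
```

```bash
python3 steer.py '[{"drz": 10,"ty": 0.5,"finger_gap": 20},{"drz": 20,"ty": 1,"finger_gap": 20},{"drz": 30,"tx": -0.2,"ty": 1.2,"finger_gap": 20},{"drz": 40,"tx": -0.2,"ty": 1.2,"finger_gap": 20},{"drz": 45,"tx": -0.2,"ty": 1.2,"finger_gap": 20},{"drz": 45,"tx": -0.2,"ty": 1.2,"finger_gap": 20},{"drz": 45,"tx": -0.2,"ty": 1.2,"finger_gap": 20},{"drz": 45,"tx": -0.2,"ty": 1.2,"finger_gap": 20}]'|grep -E "pos|rot|gap"; python3 snap.py w8
python3 - <<'E'
from h import *
w=pickle.load(open("w8.pkl","rb"));q=w["sense"];T=R.from_euler('xyz',q['tcp_rot'],degrees=True)
print(delta(q,[511.3,-164.3,120],[180,0,104.3]),q['ft_force'])
# red dot
p=w["pixels"][150:240,270:380].astype(int);m=(p[...,2]-p[...,1]>50)&(p[...,2]-p[...,0]>50)
n,l,st,ce=cv2.connectedComponentsWithStats(m.astype(np.uint8));print(st,ce+[270,150])
for z in(36,40):
    for c in([-10.5,0],[0,0]):
        a=np.radians(YC);print(proj(w,[511.3+np.cos(a)*c[0],-164.3+np.sin(a)*c[0],z]))
E
```

```text
tool_pos: [511.0, -165.4, 124.2]
tcp_rot: [180.0, 0.0, 104.4]
finger_gap: 24.4
13.075 [ 511.01063588 -165.45748509  124.19131489] [1.79996513e+02 2.39529964e-03 1.04399415e+02] [-23.4   2.2 102.3   0.   75.5 -37.8]
(array([1. , 0.6, 4.2]), array([0. , 0. , 0.1])) [-0.70149906 -0.06102805 -2.95793303]
[[   0    0  110   90 9485]
 [  39   56    3    3    9]
 [  30   77   44   13  406]] [[324.63795467 192.79546653]
 [310.         207.        ]
 [321.59852217 234.04433498]]
[309.2 205.2]
[322.9 205.2]
[309.  206.7]
[322.9 206.8]
```

Run:
```python
from h import *
w=pickle.load(open("w8.pkl","rb"));p=w["pixels"].astype(int);q=w["sense"]
T=R.from_euler('xyz',q['tcp_rot'],degrees=True)
b=p[...,0]-p[...,2]
off=np.array([1.0,2.3]);pts=[]
for ang in np.radians(np.arange(-200,21,10)):
    prev=None
    for rr in np.arange(26,12,-.25):
        u=323.5+rr*np.cos(ang);v=207.5+rr*np.sin(ang)
        x=cv2.getRectSubPix(b.astype(np.float32),(1,1),(u,v))[0,0]
        if prev is not None and x<15<=prev:pts.append((u,v));break
        prev=x
pw=np.array([T.inv().apply(plane(w,u-off[0],v-off[1],40)-q['tool_pos'])[:2] for u,v in pts])
from scipy.optimize import least_squares
f=least_squares(lambda c:np.hypot(*(pw-c[:2]).T)-c[2],[0,0,15],loss='soft_l1',f_scale=.3)
print(len(pts),f.x,np.round(f.fun,1))
g=cv2.cvtColor(w["pixels"],cv2.COLOR_BGR2GRAY)
print(g[200:226,306:342:1][::2])
```

```text
23 [ 2.09530125  1.82950244 15.65677042] [ 0.5  0.2 -0.1 -0.1 -0.  -0.  -0.1  0.  -0.1 -0.  -0.1  0.1 -0.   0.
  0.1  0.1  0.2 -0.1  0.1 -0.1 -0.1 -0.2  0. ]
[[ 75 102 142 167 176 178 176 173 168 160 158 162 173 177 178 176 173 170
  169 171 169 156 155 165 164 150 131 123 122 137 144 148 159 174 180 179]
 [ 89 130 163 176 179 176 175 172 167 160 159 165 176 181 181 178 178 175
  175 177 180 180 181 179 172 142 125 115 112 134 143 143 161 175 180 181]
 [101 148 172 178 175 174 174 171 165 160 159 165 176 180 181 178 176 175
  175 177 180 180 181 181 178 175 161 128 115 133 138 149 167 178 180 179]
 [118 156 164 141 125 137 165 170 163 157 158 164 173 180 180 177 176 175
  175 177 179 180 180 179 180 173 142 116 120 139 146 154 171 179 179 179]
 [118 154 150 120 107 134 161 166 157 149 129 124 135 153 164 172 175 175
  176 177 179 180 179 179 176 159 128 111 125 142 148 157 173 179 179 179]
 [ 97 127 125 116 116 123 125 123 122 127 116 112 114 120 138 164 170 171
  171 173 175 174 171 169 160 134 115 108 128 143 149 160 174 179 178 179]
 [ 75 100 116 117 116 113 111 106 104 103 103 10
[... 295 characters left out ...]
  91  90  92  96  96  97  98
   98 100 100 103 104 105 115 133 139 142 145 147 154 170 177 178 178 174]
 [ 54  54  58  75  95 104  98  90  87  86  85  85  83  83  81  82  81  81
   84  84  89  94  98  99 116 153 167 167 161 156 160 172 178 176 169 145]
 [ 55  54  54  55  67  79  82  73  67  64  60  57  58  57  58  57  58  57
   56  56  59  62  64  71  89 126 153 166 170 172 171 174 168 147 116  85]
 [ 54  53  52  52  52  54  52  53  54  57  59  63  65  64  65  66  67  66
   65  63  60  60  58  56  56  63  79  98 118 145 154 139 108  82  70  70]
 [ 51  52  53  54  58  64  68  72  74  75  76  77  77  78  77  77  77  77
   77  77  77  75  76  75  72  68  66  64  62  65  71  67  66  67  71  73]]
```

```bash
python3 steer.py '[{"drz": 0.1,"tx": 0.9,"ty": 1.8,"tz": 6,"finger_gap": 20},{"drz": 0.1,"tx": 0.9,"ty": 1.8,"tz": 14,"finger_gap": 20},{"drz": 0.1,"tx": 0.9,"ty": 1.8,"tz": 19,"finger_gap": 20},{"drz": 0.1,"tx": 0.9,"ty": 1.8,"tz": 19,"finger_gap": 20},{"drz": 0.1,"tx": 0.9,"ty": 1.8,"tz": 19,"finger_gap": 20}]'|grep -E "pos|rot|ft|gap"; python3 steer.py '[{"tz": 2,"finger_gap": 20},{"tz": 2,"finger_gap": 20}]'|grep -E "pos|ft|gap";python3 steer.py '[{"tz": 2,"finger_gap": 20},{"tz": 2,"finger_gap": 20}]'|grep -E "pos|ft|gap"
```

```text
tool_pos: [512.6, -164.2, 105.2]
tcp_rot: [-180.0, 0.0, 104.2]
ft_force: [0.8, 0.4, -2.1]
finger_gap: 24.3
tool_pos: [512.5, -164.2, 103.2]
ft_force: [-0.4, -0.2, -2.2]
finger_gap: 24.4
tool_pos: [512.4, -164.1, 100.9]
ft_force: [-0.6, 0.6, -2.2]
finger_gap: 24.4
```

```bash
for i in 1 2; do python3 steer.py '[{"tz": 1,"finger_gap": 20},{"tz": 2,"finger_gap": 20},{"tz": 2,"finger_gap": 20}]'|grep -E "pos|ft|gap"; done
```

```text
tool_pos: [513.0, -164.3, 99.5]
ft_force: [1.1, 0.5, -0.6]
finger_gap: 24.4
tool_pos: [513.1, -164.0, 97.3]
ft_force: [5.1, 1.5, -1.2]
finger_gap: 24.6
```

```bash
python3 steer.py '[{"tx": 0.2,"ty": 0.8,"tz": 1,"finger_gap": 20},{"tx": 0.2,"ty": 0.8,"tz": 3,"finger_gap": 20},{"tx": 0.2,"ty": 0.8,"tz": 3,"finger_gap": 20}]'|grep -E "pos|rot|ft|gap"; python3 steer.py '[{"tz": 1,"finger_gap": 20},{"tz": 3,"finger_gap": 20},{"tz": 3,"finger_gap": 20}]'|grep -E "pos|ft|gap"
```

```text
tool_pos: [513.3, -163.8, 93.9]
tcp_rot: [180.0, -0.0, 104.2]
ft_force: [4.8, 1.2, -1.8]
finger_gap: 24.2
tool_pos: [513.4, -163.8, 91.0]
ft_force: [5.2, 1.7, -2.1]
finger_gap: 24.4
```

```bash
python3 steer.py '[{"drz": 7,"tx": 0.1,"ty": 0.6,"tz": -1,"finger_gap": 20},{"drz": 14,"tx": 0.1,"ty": 0.6,"tz": -1,"finger_gap": 20},{"drz": 22,"tx": 0.1,"ty": 0.6,"tz": -1,"finger_gap": 20},{"drz": 30,"tx": 0.1,"ty": 0.6,"tz": -1,"finger_gap": 20},{"drz": 38,"tx": 0.1,"ty": 0.6,"tz": -1,"finger_gap": 20},{"drz": 46,"tx": 0.1,"ty": 0.6,"tz": -1,"finger_gap": 20},{"drz": 54,"tx": 0.1,"ty": 0.6,"tz": -1,"finger_gap": 20},{"drz": 54,"tx": 0.1,"ty": 0.6,"tz": -1,"finger_gap": 20}]' 120; python3 -c "
from bench import r, camrig, sensors, hand_in;s=sensors.sense();print(s['wrist_torque'],s['joint_pos'])"
```

```text
time: 16.7
tool_pos: [514.9, -164.3, 92.0]
tcp_rot: [179.8, -0.0, 50.1]
ft_force: [10.3, -1.8, -7.8]
finger_gap: 24.5
grip_force: 118.1
[-0.38715105 -2.4424102   0.06849959] [-2.31180184e+01  4.58520073e+00  1.03368346e+02 -1.42711158e-02
  7.18723268e+01  1.67665331e+01]
```

```bash
python3 steer.py '[{"drz": 5,"tx": 0.8,"ty": 0.9,"finger_gap": 20},{"drz": 10,"tx": 0.8,"ty": 0.9,"finger_gap": 20},{"drz": 15,"tx": 0.8,"ty": 0.9,"finger_gap": 20},{"drz": 15,"tx": 0.8,"ty": 0.9,"finger_gap": 20}]'; python3 -c "
from bench import r, camrig, sensors, hand_in;s=sensors.sense();print(s['wrist_torque'],s['joint_pos'])"
```

```text
time: 17.2
tool_pos: [515.6, -164.5, 92.0]
tcp_rot: [179.9, -0.0, 35.2]
ft_force: [7.9, -3.2, -5.8]
finger_gap: 24.3
grip_force: 118.3
[-0.76007047 -1.86072737  0.08250534] [-2.30816818e+01  4.75144628e+00  1.03198678e+02 -7.28931651e-02
  7.19306370e+01  3.17734051e+01]
```

```bash
for i in 1 2; do python3 steer.py '[{"drz": 3,"tx": 0.5,"ty": 0.5,"finger_gap": 20},{"drz": 3,"tx": 0.5,"ty": 0.5,"finger_gap": 20}]'|grep -E "pos|rot|ft|gap"; python3 -c "
from bench import r, camrig, sensors, hand_in;s=sensors.sense();print(s['wrist_torque'])";done
```

```text
tool_pos: [515.9, -164.6, 92.0]
tcp_rot: [179.9, 0.0, 32.2]
ft_force: [5.3, -3.5, -4.4]
finger_gap: 24.1
[-0.6642728  -1.34997931  0.12490872]
tool_pos: [516.2, -164.7, 92.0]
tcp_rot: [179.9, 0.1, 29.2]
ft_force: [4.3, -4.6, -2.7]
finger_gap: 24.3
[-0.89361476 -0.9528876   0.10850072]
```

```bash
for i in 1 2 3; do python3 steer.py '[{"drz": 2,"finger_gap": 20},{"drz": 2,"finger_gap": 20}]'|grep -E "rot|ft"; python3 -c "
from bench import r, camrig, sensors, hand_in;s=sensors.sense();print(s['wrist_torque'])";done
```

```text
tcp_rot: [179.9, 0.1, 27.3]
ft_force: [4.0, -3.4, -3.5]
[-0.96752021 -1.03910082  0.14722842]
tcp_rot: [179.9, 0.0, 25.3]
ft_force: [4.2, -4.3, -3.1]
[-0.93665316 -1.02453025  0.16121141]
tcp_rot: [179.9, 0.0, 23.3]
ft_force: [3.9, -4.0, -3.2]
[-1.03537687 -1.05260016  0.24990051]
```

```bash
for i in 1 2; do python3 steer.py '[{"drz": 2,"finger_gap": 20},{"drz": 2,"finger_gap": 20}]'|grep -E "rot|ft"; python3 -c "
from bench import r, camrig, sensors, hand_in;s=sensors.sense();print(s['wrist_torque'])";done; python3 snap.py w9
python3 - <<'E'
from h import *
w=pickle.load(open("w9.pkl","rb"));q=w["sense"];T=R.from_euler('xyz',q['tcp_rot'],degrees=True)
p=w["pixels"].astype(int);m=((p[...,2]-p[...,1]>45)&(p[...,2]-p[...,0]>45)).astype(np.uint8);m[240:]=0;m[:150]=0;m[:,:270]=0;m[:,380:]=0
n,l,st,ce=cv2.connectedComponentsWithStats(m);print(st[1:],ce[1:])
for k in range(0,80,10):
    a=np.radians(YC+180-k);print(k,proj(w,[512.8+10.5*np.cos(a),-164.2+10.5*np.sin(a),40]))
E
```

```text
tcp_rot: [179.9, 0.0, 21.3]
ft_force: [5.0, -4.7, -4.1]
[-1.08640325 -1.03511162  0.30345332]
tcp_rot: [179.9, 0.0, 19.3]
ft_force: [4.3, -5.2, -3.3]
[-1.11373324 -1.08384663  0.39051228]
19.0 [ 516.30737643 -164.96471589   91.98806541] [1.79885968e+02 3.98768113e-02 1.93155438e+01] [-2.31e+01  4.90e+00  1.03e+02 -1.00e-01  7.20e+01  4.77e+01]
[[300 227  45  13 417]] [[321.76019185 233.95683453]]
0 [318.7 239.9]
10 [316.  239.4]
20 [313.4 238.6]
30 [311.1 237.3]
40 [308.9 235.7]
50 [307.1 233.7]
60 [305.7 231.5]
70 [304.7 229. ]
```

```bash
python3 steer.py '[{"drz": -4,"finger_gap": 20},{"drz": -4,"tz": -3,"finger_gap": 20},{"drz": -4,"tz": -8,"finger_gap": 20},{"drz": -4,"tz": -15,"finger_gap": 20},{"drz": -4,"tz": -35,"finger_gap": 20},{"drz": -4,"tz": -60,"finger_gap": 20},{"drz": -4,"tz": -60,"finger_gap": 20},{"drz": -4,"tz": -60,"finger_gap": 20}]'; python3 snap.py w10
python3 - <<'E'
from h import *
from bench import r, camrig, sensors, hand_in
w=pickle.load(open("w10.pkl","rb"));q=w["sense"];T=R.from_euler('xyz',q['tcp_rot'],degrees=True)
p=w["pixels"].astype(int);m=((p[...,2]-p[...,1]>45)&(p[...,2]-p[...,0]>45)).astype(np.uint8);m[245:]=0;m[:150]=0;m[:,:250]=0;m[:,390:]=0
n,l,st,ce=cv2.connectedComponentsWithStats(m);print(st[1:],ce[1:])
for k in range(0,90,10):
    a=np.radians(YC+180-k);print(k,proj(w,[513.5+10.5*np.cos(a),-164.2+10.5*np.sin(a),40]))
print(proj(w,[513.5,-164.2,40]), [proj(w,q['tool_pos']+T.apply([x,y,62.7])).tolist() for x,y in((6,6),(6,-6))])
w7=pickle.load(open("w7.pkl","rb"))
for s in (w7,w):
    g=cv2.cvtColor(s["pixels"],cv2.COLOR_BGR2GRAY);print(g[206:222:2,306:342])
    pp=s["pixels"].astype(int);mm=((pp[...,2]-pp[...,1]>60)&(pp[...,2]-pp[...,0]>60)).astype(np.uint8);mm[:220]=0;mm[:,:270]=0;mm[:,370:]=0
    n,l,st,ce=cv2.connectedComponentsWithStats(mm);i=1+st[1:,4].argmax();print("red",st[i],ce[i])
E
```

```text
time: 20.0
tool_pos: [515.5, -163.5, 151.0]
tcp_rot: [-179.9, 0.1, 23.3]
ft_force: [-0.3, 0.2, -1.8]
finger_gap: 24.3
grip_force: 120.8
20.05 [ 515.3107237  -163.38784064  150.54296112] [-1.79892240e+02  1.12659415e-01  2.32580528e+01] [-23.    1.5 100.1  -0.   78.5  43.7]
[[309 201   3   3   7]
 [298 227  48  18 648]] [[310.28571429 202.        ]
 [321.47530864 236.92438272]]
0 [320.8 211.1]
10 [318.7 210.6]
20 [316.7 209.8]
30 [314.9 208.6]
40 [313.3 207.2]
50 [312.1 205.5]
60 [311.1 203.6]
70 [310.5 201.6]
80 [310.2 199.5]
[322.7 199.3] [[331.5, 207.4], [314.0, 207.4]]
[[115 116 115 114 111 107 104 102 106 111 114 116 116 115 115 115 117 117
  117 119 119 120 119 116 113 109 106 110 122 146 173 183 184 184 183 168]
 [115 113 112 107 104 102  99  98 106 113 116 115 116 115 116 116 118 118
  118 119 119 118 118 119 120 116 111 106 116 141 167 179 184 186 186 179]
 [115 112 111 109 110 108  98  89  89  97 107 112 114 116 116 116 117 117
  116 116 116 117 117 115 111 104  97  93 102 123 140 157 173 182 186 182]
 [117 118 117 114 113 112 106  94  89  90  92  92  94  95  95  94  94  93

[... 1282 characters left out ...]
105 107 103  92  79  67  59  56  56  56  55]
 [ 69  71  69  70  70  71  79  91  96  97  97  96  96  96  95  95  95  94
   90  88  91  92  88  85  87  86  78  69  60  54  56  55  55  55  55  56]
 [ 67  70  69  71  70  73  83  92  96  96  96  95  95  92  88  91  89  86
   84  83  84  86  84  84  76  63  56  55  54  55  55  54  55  55  55  55]
 [ 70  70  70  69  70  73  84  92  90  89  90  87  83  78  77  77  77  76
   76  78  81  83  84  83  79  64  55  54  54  53  54  53  53  53  53  53]
 [ 68  68  68  69  67  68  76  74  67  63  61  58  56  55  55  55  55  55
   54  56  57  59  62  67  68  60  54  53  53  54  52  52  52  54  54  55]]
red [ 292  228   60   99 4229] [321.13998581 277.51336013]
```

Run:
```python
from h import *
from bench import r, camrig, sensors, hand_in
print(delta(sensors.sense(),[423.4,196.9,150],[180,0,146.4]))
```

```text
(array([  57.8, -367.3,    1.1]), array([-2.000e-01, -1.000e-01, -1.231e+02]))
```

```bash
python3 steer.py '[{"drz": -10,"tx": 5,"ty": -30,"finger_gap": 20},{"drz": -20,"tx": 12,"ty": -75,"finger_gap": 20},{"drz": -30,"tx": 19,"ty": -120,"finger_gap": 20},{"drz": -40,"tx": 26,"ty": -165,"finger_gap": 20},{"drz": -50,"tx": 33,"ty": -210,"finger_gap": 20},{"drz": -60,"tx": 40,"ty": -255,"finger_gap": 20},{"drz": -70,"tx": 47,"ty": -300,"finger_gap": 20},{"drz": -80,"tx": 54,"ty": -340,"finger_gap": 20}]'|grep -E "pos|rot|gap"
python3 - <<'E'
from h import *
from bench import r, camrig, sensors, hand_in
print(delta(sensors.sense(),[423.4,196.9,150],[180,0,146.4]))
E
```

```text
tool_pos: [430.3, 171.1, 150.8]
tcp_rot: [-179.9, 0.0, 103.6]
finger_gap: 23.8
(array([26.7, -0.6,  0.8]), array([ -0.1,  -0. , -42.8]))
```

```bash
python3 steer.py '[{"drz": -10,"tx": 10,"finger_gap": 20},{"drz": -20,"tx": 18,"finger_gap": 20},{"drz": -30,"tx": 22,"finger_gap": 20},{"drz": -40,"tx": 24,"finger_gap": 20},{"drz": -43,"tx": 24,"finger_gap": 20},{"drz": -43,"tx": 24,"finger_gap": 20},{"drz": -43,"tx": 24,"finger_gap": 20}]'|grep -E "pos|rot|gap"; python3 steer.py '[{"finger_gap": 20},{"finger_gap": 20}]'|grep -E "pos|rot"
python3 - <<'E'
from h import *
from bench import r, camrig, sensors, hand_in
print(delta(sensors.sense(),[423.4,196.9,70.7],[180,0,146.4]))
E
```

```text
tool_pos: [425.8, 193.1, 151.4]
tcp_rot: [-179.9, -0.0, 146.2]
finger_gap: 24.2
tool_pos: [426.3, 193.2, 152.1]
tcp_rot: [-180.0, -0.0, 146.2]
(array([ 4.4,  1.4, 81.4]), array([-0. , -0. , -0.2]))
```

```bash
python3 steer.py '[{"tx": 4.4,"ty": 1.4,"finger_gap": 20},{"tx": 4.4,"ty": 1.4,"tz": 15,"finger_gap": 20},{"tx": 4.4,"ty": 1.4,"tz": 30,"finger_gap": 20},{"tx": 4.4,"ty": 1.4,"tz": 36,"finger_gap": 20},{"tx": 4.4,"ty": 1.4,"tz": 36,"finger_gap": 20}]'|grep -E "pos|ft"; python3 steer.py '[{"tz": 4,"finger_gap": 20},{"tz": 8,"finger_gap": 20},{"tz": 12,"finger_gap": 20},{"tz": 12,"finger_gap": 20}]'|grep -E "pos|ft"
```

```text
tool_pos: [422.8, 196.6, 115.1]
ft_force: [0.9, -0.0, -1.3]
tool_pos: [423.2, 196.8, 103.7]
ft_force: [0.2, -0.3, -2.0]
```

In the hole freely; continue through the guide plate.

```bash
python3 steer.py '[{"tz": 5,"finger_gap": 20},{"tz": 10,"finger_gap": 20},{"tz": 15,"finger_gap": 20},{"tz": 19,"finger_gap": 20},{"tz": 19,"finger_gap": 20}]'|grep -E "pos|ft"; python3 steer.py '[{"tz": 5,"finger_gap": 20},{"tz": 10,"finger_gap": 20},{"tz": 13,"finger_gap": 20},{"tz": 13,"finger_gap": 20}]'|grep -E "pos|ft"
```

```text
tool_pos: [423.1, 196.8, 84.6]
ft_force: [-0.1, -0.0, -2.3]
tool_pos: [423.2, 196.8, 71.7]
ft_force: [-0.2, -0.1, -2.3]
```

```bash
python3 steer.py '[{"tz": 1,"finger_gap": 20},{"tz": 1.2,"finger_gap": 20},{"tz": 1.2,"finger_gap": 20}]'|grep -E "pos|ft"; python3 steer.py '[{"finger_gap": 50},{"finger_gap": 50},{"finger_gap": 50},{"tz": -10,"finger_gap": 50},{"tz": -45,"finger_gap": 50},{"tz": -90,"finger_gap": 50},{"tz": -105,"finger_gap": 50},{"tz": -105,"finger_gap": 50}]'
python3 - <<'E'
from h import *
from bench import r, camrig, sensors, hand_in
print(delta(sensors.sense(),[453.7,187.7,176],[180,0,168.9]))
E
```

```text
tool_pos: [423.5, 196.9, 71.0]
ft_force: [-0.2, 0.1, -1.8]
time: 25.8
tool_pos: [424.3, 197.2, 177.4]
tcp_rot: [179.9, 0.1, 146.2]
ft_force: [-0.3, 0.9, -0.9]
finger_gap: 49.5
grip_force: 0.0
(array([-29.7,   8.4,   1.5]), array([  0.1,   0.1, -22.7]))
```

```bash
python3 steer.py '[{"drz": -8,"tx": -10,"ty": 3,"finger_gap": 50},{"drz": -16,"tx": -20,"ty": 6,"tz": 1,"finger_gap": 50},{"drz": -22.7,"tx": -30,"ty": 8.4,"tz": 1.5,"finger_gap": 50},{"drz": -22.7,"tx": -30,"ty": 8.4,"tz": 1.5,"finger_gap": 50},{"drz": -22.7,"tx": -30,"ty": 8.4,"tz": 1.5,"finger_gap": 50}]'|grep -E "pos|rot"; python3 snap.py w11
python3 - <<'E'
from h import *
from bench import r, camrig, sensors, hand_in
t1=camrig.snapshot("top");sc=camrig.snapshot("scene");d=pickle.load(open("s0.pkl","rb"))
def red(p,box,th=50):
    x0,x1,y0,y1=box;q=p.astype(int)[y0:y1,x0:x1];m=(q[...,2]-q[...,1]>th)&(q[...,2]-q[...,0]>th)
    v,u=np.nonzero(m);return len(u),u.mean()+x0,v.mean()+y0,u.min()+x0,u.max()+x0,v.min()+y0,v.max()+y0
for n in("w6","w11"):print(n,red(pickle.load(open(n+".pkl","rb"))["pixels"],(280,370,120,220)))
print(red(d["scene"]["pixels"],(195,225,185,235)),red(sc["pixels"],(195,225,185,235)))
def yel(p,box):
    x0,x1,y0,y1=box;q=p.astype(int)[y0:y1,x0:x1];m=(q[...,2]-q[...,0]>70)
    v,u=np.nonzero(m);return len(u),cv2.minAreaRect(np.stack([u+x0,v+y0],1).astype(np.float32))
for s in(d["top"],t1):
    n,rc=yel(s["pixels"],(300,365,200,275));print(n,rc,C(plane(s,*rc[0],28)))
E
```

```text
tool_pos: [452.1, 187.1, 173.2]
tcp_rot: [-179.9, -0.1, 168.8]
26.475 [452.30050206 187.19696572 173.6034797 ] [-1.79964100e+02 -7.98046511e-02  1.68823342e+02] [ 16.5  -7.8 106.6   0.   81.3 -62.3]
w6 (899, np.float64(324.67964404894326), np.float64(169.35817575083428), np.int64(306), np.int64(343), np.int64(147), np.int64(188))
w11 (920, np.float64(326.2467391304348), np.float64(172.19239130434784), np.int64(308), np.int64(345), np.int64(151), np.int64(191))
(142, np.float64(211.19014084507043), np.float64(207.26760563380282), np.int64(206), np.int64(216), np.int64(198), np.int64(216)) (143, np.float64(211.24475524475525), np.float64(207.37762237762237), np.int64(206), np.int64(216), np.int64(199), np.int64(216))
296 ((325.4461975097656, 252.56924438476562), (23.318531036376953, 18.357139587402344), 82.87498474121094) [-52.4  -5.6]
318 ((317.61767578125, 229.4706268310547), (23.040882110595703, 18.432706832885742), 75.96376037597656) [10.1  0.6]
```

```bash
python3 -c "
from bench import r, camrig, sensors, hand_in;print(hand_in())"
```

```text
the job is handed in; nothing more can be done
None
```

I handed the job in at about 26.5 s of the 61 s; no verdict came back. By my measurements the model is home against the stop and the cam screw is at its stop, so the jaw should be gripping, though I had no reading of the pad force. The red driver is back down in its rack hole.

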